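# Book out the inspection lamp and hold it slantwise over the board

## Robot

A 6-joint arm with a two-finger parallel gripper is mounted at the origin on a cart in front of the work surface, level with it; the furniture and walls round the work are solid. World frame = base frame: x ahead of the robot, y to its left, z up, the work surface at z = 0. Lengths are in mm, angles in degrees, forces in N, time in s.
With the tool pointing down it reaches from about 325 to 775 mm from the base axis. Payload 9.3 kg.
Tool frame: the origin (TCP) lies at the very end of the fingers, on their centre line; the grasp point (between the pads) lies 19 mm behind it; z points along the fingers, y is the line along which they close (so a half turn about z gives the same grasp; the last joint's range is limited). The gripper opens to 85 mm and grips with 20 to 120 N. Pads are 22 mm wide; open, the fingers measure 114 mm over their backs; the gripper's body (76 mm by 85 mm) begins 54 mm behind the grasp point. The pads swing forward as they close: fully open they stand 13 mm farther back than shut.
Start: joints at [-76.868, 14.817, 1.232, 76.415, 0, 81.257], TCP at [204.918, -510.397, 231.279] pointing down, gripper open.
Joint ranges: [-174.27, 174.27], [-52.1, 104.24], [-59.71, 78.15], [-110.17, 111.67], [-87.03, 83.33], [-180, 180]. Speed limits (degrees/s): [127.2, 127.2, 159.86, 180, 180, 180].

## Interface

Orientations are given as a 3x3 rotation matrix whose columns are the frame's x, y, z axes.
In Python, from plant import robot, vision, workorder, get_state gives the robot as it stands (robot), with the cameras (vision), the job (workorder) and the readings as plain functions.
- The arm moves only by the tool nudge_tcp, called after ">>>" as name([rows], argument=value, ...), one row to a line, values as JSON. Schema: {"type":"object","properties":{"increments":{"type":"array","items":{"type":"number"},"minItems":5,"maxItems":50},"force":{"type":"number"},"only":{"type":"string"},"quiet":{"type":"boolean"},"lines":{"type":"string"}},"required":["increments"],"additionalProperties":false}. increments is one flat list of numbers that holds 1 to 10 rows one after another, with no inner brackets; each row has 5 numbers: the finger opening in mm, then dx, dy, dz in normalised numbers (1 is 250 mm), then a turn about the tool's z in fractions of the full range, 1 being 2 rad; each row shifts and turns the commanded pose from where the row before left it, along the tool's axes as they then stand; what a row does not reach is not made up. A row lasts 1/12 s, in which the tool goes at most 41.7 mm and 7.16 degrees, less where a joint would pass 70% of its speed; a pose out of reach is approached as far as the arm can. The fingers move at their own pace and stop on an object; force is the grip in N (left out, the last holds). Time passes only in rows, so rows that do not move let the fingers close. The tool returns the time, the measured TCP pose, the force, the opening and the grip force at its end. only (a regular expression) keeps the lines of the reply that match it, lines (a string "A,B") keeps lines A to B, and quiet returns only ok. Input that does not fit is refused with a message, and nothing moves.
- get_state(): the state, without advancing time (a new reading comes with each control period).
- vision.capture(name): name is "side" or "top" or "wrist"; returns (picture, depth): 384x512x3 uint8, red, green, blue; 384x512 float32, mm along the optical axis (not along the pixel's ray), 0 where there is no reading.
- vision.camera_params(name): a dict with "vertical_fov" (degrees; the focal length in pixels is half the picture's height over the tangent of half this angle, whatever the lens; pixels are square), "cx", "cy" (the principal point, pixels), "pose" (4x4, takes a point from camera to world coordinates); the wrist camera has in their place "tool_from_camera" (4x4, takes a point from camera to tool coordinates, whose origin is the TCP and whose axes are the flange's). Camera axes: x right, y down, z forward; pixel columns grow to the right and rows downward; lengths in mm; the calibration is good to about 2 mm. The wrist camera is an equidistant fisheye: a pixel r from the principal point sees the ray r / f radians off the axis. A picture is of the moment at which its call begins: read the wrist's pose just before it. camera_params takes no time and is no camera call.
- workorder.job_done(): hands the job in; it is judged then, once.
The state is a dict: "t": time; "q": joint angles; "joint_velocities": joint speeds; "effort": joint torques, N m; "ee_pos": TCP position; "orientation": TCP orientation; "force": force on the tool from outside, world axes, zero at the start; "ft_torque": the same for the moment, N m; "width": finger opening in mm; "finger_force": force on a finger pad.
Only numpy, scipy, OpenCV 4.12 (cv2) and the standard library are available. Lean on these libraries where they do the work, as an engineer would, in place of code of your own. Each camera call takes 0.05 s, during which the arm holds its last target. There are 200 camera calls.

## Task

Turn the yellow inspection lamp in its cup until the white code tag on its barrel squarely faces the window of the blue reader, and leave it there for a second so that it is read. Then draw the lamp straight up out of the cup and point its lens (the end that stood in the cup) at the middle of the green-connector circuit board at a slant of about 45 degrees, the lens about 10 cm from the board. Finish while still holding the lamp raised and still in the gripper, touching neither the board nor the dock with it and leaving the loose things around alone.

Things in the scene. Friction and masses are not known exactly. Their poses are not given: they have to be found in the camera images.
- lamp: yellow cylindrical lamp, 32 mm diameter, 150 mm long, about 0.12 kg, lens down in the cup, tag at first turned 35 to 97 degrees counterclockwise (from above) away from the reader. Origin: centre of the lens face, 15 mm above the bench while docked. z: from lens to tail (up while docked), light leaves along -z. x: from the axis out through the tag. Turns freely in the cup, 2 mm play all round
- lamp_tag (a point): middle of the white tag with black bars (14 mm wide, 34 mm high) on the barrel, 16.5 mm from the lamp's axis, 72 mm from the lens face; a white pointer line on the black tail end lies on the same side
- lamp_tail (a point): centre of the lamp's tail face, 150 mm from the lens face, 165 mm above the bench while docked; the plain barrel below it may be gripped at any yaw
- dock: charging dock, fixed: grey base 84 x 150 x 12 mm (y from -50 to +100 mm of its frame), round black cup, blue reader block. Origin: on the bench on the cup's axis; z up, y from cup to reader. Cup: outer diameter 52 mm, floor 15 mm above the bench. Reader block: 56 x 36 mm, centred at y = 72 mm, top 102 mm above the bench. The tag faces the reader when the lamp's x points along the dock's y
- dock_cup (a point): centre of the cup's mouth, 62 mm above the bench; inner diameter 36 mm
- reader_window (a point): middle of the green window on the reader's face towards the lamp, 50 mm from the cup's axis along the dock's +y, 80 mm above the bench
- board: black circuit board with a green connector, 62 x 100 mm, 24 mm high with its parts, fixed flat to the bench; origin at the centre of its underside, z up
- board_spot (a point): middle of the board, 12 mm above the bench: the point to light
- solder_reel: loose reel of solder with blue flanges, 53 x 63 x 58 mm, a bystander; origin at the centre of its underside
- tape_roll: loose roll of blue tape, 66 mm diameter, 18 mm high, a bystander; origin at the centre of its underside
- parts_jar: loose clear jar with blue lid, 55 mm diameter, 61 mm high, a bystander; origin at the centre of its underside

How it is judged (in metres and radians):
On the way, in this order (a step that is already met when the one before it is completed fails the run):
1. the lamp, still down in its cup, has its tag facing the reader's window within 15 degrees for half a second (angle between the x axis of lamp and the y axis of dock, either way round below 0.262 rad and y of lamp_tag in the frame of dock above 0.008 m and z of lamp in the frame of dock below 0.025 m and horizontal distance between lamp and dock below 0.006 m), for 0.5 s.
2. the lamp is drawn out of the cup: its lens above the cup's mouth (z of lamp in the frame of dock above 0.066 m), for 0.05 s.
At the end, for the whole second after the job is handed in: the lamp is held by the fingers alone and at rest, its lens at least 60 mm above the bench and its tail higher, leaning 30 to 60 degrees from upright, with the middle of the board within 35 mm of its beam axis (in the lamp's x and in its y) and 50 to 200 mm in front of its lens (x of board_spot in the frame of lamp between -0.035 and 0.035 m and y of board_spot in the frame of lamp between -0.035 and 0.035 m and z of board_spot in the frame of lamp between -0.2 and -0.05 m and angle between lamp's own z axis and vertical between 0.52 and 1.05 rad and height (world z) of lamp above 0.06 m and contact force between the fingers and lamp above 2 N and linear speed of lamp below 0.03 m/s and contact force between lamp and dock below 0.3 N and contact force between lamp and board below 0.3 N and height (world z) of lamp_tail above 0.11 m); the arm keeps its last pose, push and grip.
It fails at once if the board is touched (contact force between board and anything else above 1 N).
It fails at once if a loose bystander is shifted by more than 30 mm (distance of any of solder_reel, tape_roll, parts_jar from where it was at the start of the episode above 0.03 m).
It also fails if it takes over 42 s, if anything falls off the work surface, if the arm or the gripper's body presses on something with over 40 N, if the wrist force passes 120 N, or if a joint passes its speed limit or range.

## Working session

There is one attempt and no reset: what is moved stays moved. The work goes in short steps, Python scripts to look and compute and a tool call to move; the robot and the scene stay as the last step left them, time stands still between calls to the robot, and variables do not carry over. Pictures are saved under pics/ and viewed, at most 10 in all, crops included, and the job is handed in when it is done.

```bash
ls; mkdir -p pics
```

Run:
```python
from plant import robot, vision, workorder, get_state
import cv2,numpy as np
for n in("top","side"):
    im,d=vision.capture(n); cv2.imwrite(f"pics/{n}0.png",im[:,:,::-1]); np.savez(f"{n}0.npz",im=im,d=d)
    p=vision.camera_params(n); print(n,p)
print(vision.camera_params("wrist"))
s=get_state();print(s['t'],s['ee_pos'],s['orientation'],s['width'])
```

```text
pics
plant.py
top {'vertical_fov': 45.61676654298159, 'cx': 253.13053123226848, 'cy': 192.6039214930826, 'pose': array([[ 1.51368207e-02, -9.97678806e-01,  6.63918442e-02,
         5.05911267e+02],
       [-9.99853248e-01, -1.45701815e-02,  9.01071582e-03,
        -2.69956929e+01],
       [-8.02245897e-03, -6.65184946e-02, -9.97752940e-01,
         1.49935543e+03],
       [ 0.00000000e+00,  0.00000000e+00,  0.00000000e+00,
         1.00000000e+00]])}
side {'vertical_fov': 46.17921903297242, 'cx': 253.91492665671427, 'cy': 205.64084802309844, 'pose': array([[-8.43930873e-01, -2.79427483e-01,  4.57931176e-01,
         4.25588792e+01],
       [-5.36414251e-01,  4.49674627e-01, -7.14179586e-01,
         8.72172939e+02],
       [-6.35862628e-03, -8.48359011e-01, -5.29383185e-01,
         7.70022262e+02],
       [ 0.00000000e+00,  0.00000000e+00,  0.00000000e+00,
         1.00000000e+00]])}
{'vertical_fov': 65.70646984690485, 'cx': 252.98450506011812, 'cy': 192.1433501125872, 'tool_from_camera': array([[-3.22195945e-04, -9.65931425e-01, -2.58797947e-01,
         6.54516205e+01],
       [ 9.99998744e-01,  9.03195857e-05, -1.58207618e-03,
         1.31063588e+00],
       [ 1.55155162e-03, -2.58798132e-01,  9.65930184e-01,
        -1.42536747e+02],
       [ 0.00000000e+00,  0.00000000e+00,  0.00000000e+00,
         1.00000000e+00]])}
0.1 [ 204.84287398 -510.15304391  230.7040263 ] [[ 9.28000049e-01  3.72579940e-01 -3.11381752e-04]
 [ 3.72580035e-01 -9.27999274e-01  1.21074301e-03]
 [ 1.62136519e-04 -1.23958420e-03 -9.99999219e-01]] 85.42361335128672
```

View pics/top0.png

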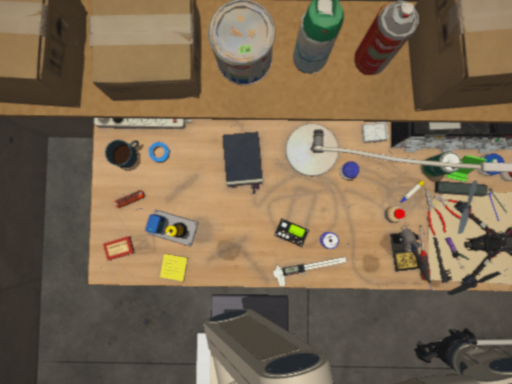

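View pics/side0.png

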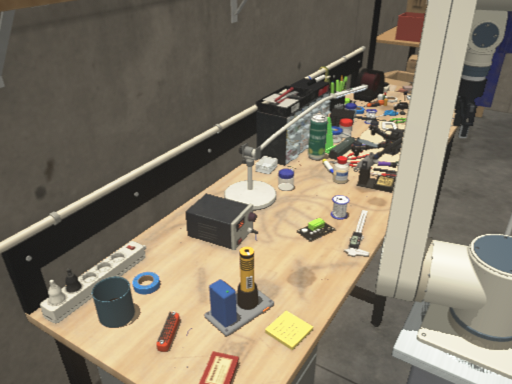

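The top view shows the dock at about (172,228), with the blue reader at (155,222) and the lamp at (174,230). The board is at (291,232), the reel at (330,240), the tape at (159,152) and the jar at (350,170). The side view confirms the lamp is upright at (247,275), with the reader to its left. Next I'll deproject these using depth.

Create h.py:
```python
import numpy as np,cv2
from plant import robot, vision, workorder, get_state
def world(n,d):
    p=vision.camera_params(n); f=192/np.tan(np.radians(p['vertical_fov']/2))
    v,u=np.mgrid[:384,:512]; T=p['pose']
    c=np.stack([(u-p['cx'])/f*d,(v-p['cy'])/f*d,d],-1)
    return c@T[:3,:3].T+T[:3,3]
def ray(n,u,v,z):
    p=vision.camera_params(n); f=192/np.tan(np.radians(p['vertical_fov']/2));T=p['pose']
    r=T[:3,:3]@[(u-p['cx'])/f,(v-p['cy'])/f,1]
    return T[:3,3]+r*(z-T[2,3])/r[2]
```

Run:
```python
from h import *
a=np.load('top0.npz');im,d=a['im'],a['d'];W=world('top',d)
hsv=cv2.cvtColor(im,cv2.COLOR_RGB2HSV)
def rep(name,m):
    v,u=np.nonzero(m); P=W[m]; print(name,len(u),u.mean().round(1),v.mean().round(1),np.median(P,0).round(1),P.min(0).round(),P.max(0).round())
    return u.mean(),v.mean()
box=np.zeros((384,512),bool);box[205:250,140:205]=1
print(W[215:245,145:200,2][::2,::3].round().astype(int))
tail=box&(W[...,2]>140); u,v=rep('tail',tail); print(ray('top',u,v,165))
rd=box&(hsv[...,0]>95)&(hsv[...,0]<125)&(hsv[...,1]>120)&(W[...,2]>92)&(W[...,2]<112); u,v=rep('reader',rd); print(ray('top',u,v,102))
b2=np.zeros_like(box);b2[210:255,270:315]=1
g=b2&(hsv[...,0]>35)&(hsv[...,0]<75)&(hsv[...,1]>150)&(hsv[...,2]>120); rep('green',g)
bd=(b2&((hsv[...,2]<80)|g)).astype(np.uint8)
cs,_=cv2.findContours(bd,0,2);c=max(cs,key=cv2.contourArea);r=cv2.minAreaRect(c);print(r)
q=np.array([ray('top',x,y,3)[:2] for x,y in cv2.boxPoints(r)]);print('board',q,q.mean(0),np.linalg.norm(q-np.roll(q,1,0),axis=1))
cv2.imwrite('pics/c1.png',cv2.resize(np.hstack([im[200:260,140:215],im[200:260,260:335]])[:,:,::-1],None,fx=5,fy=5,interpolation=2))
```

```text
[[   5    0  102  108  107   36   11   18   17   13   10    0    0    1
    -3    2   -1   -4    6]
 [   2    3  105  101  103  105   63   15   10    7   15   16   13    3
    -4    1    7   -2   -2]
 [  -1   98   99  101  102  104   59   14    9   14   11   15   12   15
    10   -4   -3   -4   -1]
 [   4  103  102  103  101   98   45   10   15   18   15   11   14   17
    13   14   15    6   -2]
 [  -3  103  100  103  102   93   36    9   12   13   62   63   49   15
    16   13   20   12 1499]
 [   1  103  101 1499  104   92   31   16   13  172  126   74   67   44
    18   16   16    6    1]
 [   5   97  102  106  101   84   21   16  170  166  164  123   69   62
    19   14   13   10    0]
 [ 105  103  104  105   99   69   14  165  168  168  173  140   81   65
    30   14   12   13   -2]
 [  11  106  102  101  102   45   11  168  165  167  167  136   78   60
    23   14   10    4    3]
 [  -3   11   17   98   15   10   20   12  167  164  163  123   61   54
    14   17   16    7   -3]
 [  -4    6    4   12   15   17   14   15  169  167  144   13   64   42
     9   17   10    6    2]

[... 334 characters left out ...]
 1   -1    1    0    1   -1   13   13
    11   11   -5    2   -6]]
tail 128 171.6 229.6 [482.1 219.2 166.7] [467. -27. 140.] [ 506.  238. 1499.]
[483.14435575 221.38662146 165.        ]
reader 180 153.2 223.3 [501.1 289.7 103.1] [474. 268.  96.] [526. 311. 111.]
[500.44340724 290.03693909 102.        ]
green 134 296.4 230.3 [ 485.3 -154.5   23. ] [ 466. -181.   -2.] [ 505. -131.   31.]
((290.9897155761719, 232.27320861816406), (29.03890037536621, 17.36241912841797), 23.96249008178711)
board [[ 470.0832556   -84.29364347]
 [ 522.12898241 -106.72391324]
 [ 485.0020308  -193.7054286 ]
 [ 433.14998641 -171.13476858]] [ 477.5910638  -138.96443847] [94.36867798 56.67340365 94.57375191 56.5514739 ]
```

View pics/c1.png

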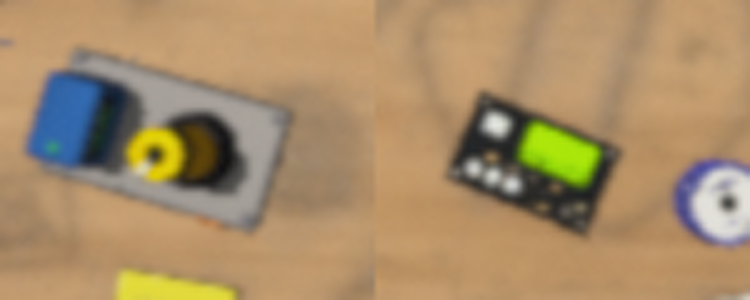

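In the crop, the white pointer on the tail is at lower left, about 62° CCW of the dock's y axis, which points at about 75° in world. The reader is 70 mm from the lamp (72 expected) and the board is at about (477,-139). I'll turn first to respect the joint-6 range, then travel.

The manual's scale: shifts go in shares of 250 mm and turns go in shares of 2 rad. Converting my numbers, -7 degrees / 114.5916 = -0.0611.

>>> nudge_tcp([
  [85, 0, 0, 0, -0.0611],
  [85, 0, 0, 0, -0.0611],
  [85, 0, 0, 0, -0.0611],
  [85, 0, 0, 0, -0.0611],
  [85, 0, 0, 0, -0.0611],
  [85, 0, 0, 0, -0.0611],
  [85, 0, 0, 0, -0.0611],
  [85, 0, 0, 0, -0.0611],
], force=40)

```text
refused: increments[0]: [85, 0, 0, 0, -0.0611] is not of type 'number' (schema: type "number"). Nothing was moved.
```

The error is about the shape of the input: one flat list, 5 numbers to a row, no inner brackets. Fixing that and sending the same move.

>>> nudge_tcp(increments=[85, 0, 0, 0, -0.0611, 85, 0, 0, 0, -0.0611, 85, 0, 0, 0, -0.0611, 85, 0, 0, 0, -0.0611, 85, 0, 0, 0, -0.0611, 85, 0, 0, 0, -0.0611, 85, 0, 0, 0, -0.0611, 85, 0, 0, 0, -0.0611], force=40)

```text
t: 0.77
ee_pos: [204.9, -510.2, 230.9]
orientation: [[0.204, 0.979, -0.0], [0.979, -0.204, 0.001], [0.001, -0.0, -1.0]]
force: [0.0, -0.5, 0.2]
width: 84.9
finger_force: 0.0
```

>>> nudge_tcp(increments=[85, 0, 0, 0, -0.0611, 85, 0, 0, 0, -0.0611, 85, 0, 0, 0, -0.0611, 85, 0, 0, 0, -0.0611, 85, 0, 0, 0, -0.0611, 85, 0, 0, 0, -0.0611, 85, 0, 0, 0, -0.0611, 85, 0, 0, 0, -0.0611])

```text
t: 1.43
ee_pos: [204.9, -510.2, 230.9]
orientation: [[-0.697, 0.717, -0.0], [0.717, 0.697, 0.001], [0.001, 0.0, -1.0]]
force: [-0.4, -0.3, -0.6]
width: 85.0
finger_force: 0.0
```

Create go.py:
```python
import sys
from h import *
s=get_state();R=s['orientation'];t=np.array([float(x) for x in sys.argv[1:4]])
print('t',s['t'],'yaw',np.degrees(np.arctan2(R[1,0],R[0,0])).round(2),'pos',s['ee_pos'].round(1),'q',np.round(s['q'],1),'tool delta',(R.T@(t-s['ee_pos'])).round(1),'force',np.round(s['force'],1),s['width'],s['finger_force'])
```

```bash
python3 go.py 482.3 222 240
```

```text
t 1.4333 yaw 134.22 pos [ 204.9 -510.2  230.9] q [-76.9  14.8   1.2  76.4   0.  -31.1] tool delta [331.3 709.5  -8.6] force [-0.4 -0.3 -0.6] 84.96515607440926 0.0
```

20 rows of (16.5, 35.5, -0.5).

In the tool's units: 35.5 mm / 250 = 0.142, 16.5 mm / 250 = 0.066.

>>> nudge_tcp(increments=[85, 0.066, 0.142, -0.002, 0, 85, 0.066, 0.142, -0.002, 0, 85, 0.066, 0.142, -0.002, 0, 85, 0.066, 0.142, -0.002, 0, 85, 0.066, 0.142, -0.002, 0, 85, 0.066, 0.142, -0.002, 0, 85, 0.066, 0.142, -0.002, 0, 85, 0.066, 0.142, -0.002, 0, 85, 0.066, 0.142, -0.002, 0, 85, 0.066, 0.142, -0.002, 0], quiet=true)

```text
ok
```

>>> nudge_tcp(increments=[85, 0.066, 0.142, -0.002, 0, 85, 0.066, 0.142, -0.002, 0, 85, 0.066, 0.142, -0.002, 0, 85, 0.066, 0.142, -0.002, 0, 85, 0.066, 0.142, -0.002, 0, 85, 0.066, 0.142, -0.002, 0, 85, 0.066, 0.142, -0.002, 0, 85, 0.066, 0.142, -0.002, 0, 85, 0.066, 0.142, -0.002, 0, 85, 0.066, 0.142, -0.002, 0])

```text
t: 3.1
ee_pos: [488.1, 221.7, 241.0]
orientation: [[-0.693, 0.721, -0.0], [0.721, 0.693, -0.0], [0.0, -0.0, -1.0]]
force: [1.4, -0.8, 1.0]
width: 84.7
finger_force: 0.0
```

>>> nudge_tcp(increments=[85, 0, 0, 0, 0, 85, 0, 0, 0, 0, 85, 0, 0, 0, 0], quiet=true)

```text
ok
```

```bash
python3 go.py 482.3 222 240
```

Run:
```python
from h import *
s=get_state(); im,d=vision.capture('wrist'); np.savez('w1.npz',im=im,d=d,p=s['ee_pos'],R=s['orientation']); cv2.imwrite('pics/w1.png',im[:,:,::-1])
```

```text
t 3.35 yaw 133.93 pos [487.6 219.5 240.7] q [15.2 13.2  0.4 77.3 -0.  61.3] tool delta [ 5.5 -2.   0.7] force [ 0.4  0.4 -0.2] 84.94382156354096 0.0
```

View pics/w1.png

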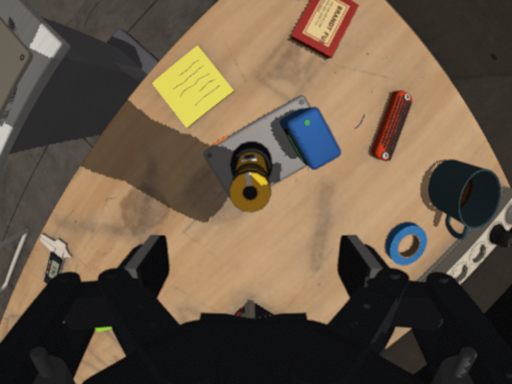

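The wrist view shows the tail face at about (250,192) with its pointer mark near (258,180). The cup is behind it at (252,158), and the reader is at (312,137). I'll measure the tail centre and pointer by casting rays onto the z=165 plane.

Add to h.py:
```python
def wray(u,v,z,pos,R):
    p=vision.camera_params('wrist'); f=192/np.tan(np.radians(p['vertical_fov']/2)); T=p['tool_from_camera']
    x,y=u-p['cx'],v-p['cy']; r=np.hypot(x,y); th=r/f
    c=np.array([x/r*np.sin(th),y/r*np.sin(th),np.cos(th)]) if r>1e-6 else np.array([0,0,1.])
    o=pos+R@T[:3,3]; k=R@T[:3,:3]@c
    return o+k*(z-o[2])/k[2]
```

Run:
```python
from h import *
a=np.load('w1.npz');im,p,R=a['im'],a['p'],a['R']
h=cv2.cvtColor(im,cv2.COLOR_RGB2HSV)
c=im[165:215,225:275]; hc=h[165:215,225:275]
y=(hc[...,0]>15)&(hc[...,0]<35)&(hc[...,1]>120)&(hc[...,2]>90)
w=(hc[...,1]<70)&(hc[...,2]>150)
for n,m in(('y',y),('w',w)):
    v,u=np.nonzero(m);print(n,len(u),u.mean()+225,v.mean()+165,u.min()+225,u.max()+225,v.min()+165,v.max()+165)
rd=(h[...,0]>95)&(h[...,0]<125)&(h[...,1]>130)&(h[...,2]>60);rd[:90]=0;rd[180:]=0;rd[:,:270]=0;rd[:,345:]=0
v,u=np.nonzero(rd);print('reader',wray(u.mean(),v.mean(),100,p,R))
b=cv2.resize(im[140:220,215:295],None,fx=7,fy=7,interpolation=0);cv2.imwrite('pics/w1c.png',b[:,:,::-1])
print('tail',wray(250,192,165,p,R),wray(260,180,165,p,R))
```

```text
y 1031 250.13676042677014 192.27740058195926 230 270 165 211
w 2 249.0 173.5 249 249 173 174
reader [499.14176519 290.33794458 100.        ]
tail [481.38929422 222.01221058 165.        ] [480.34717854 233.97294277 165.        ]
```

View pics/w1c.png

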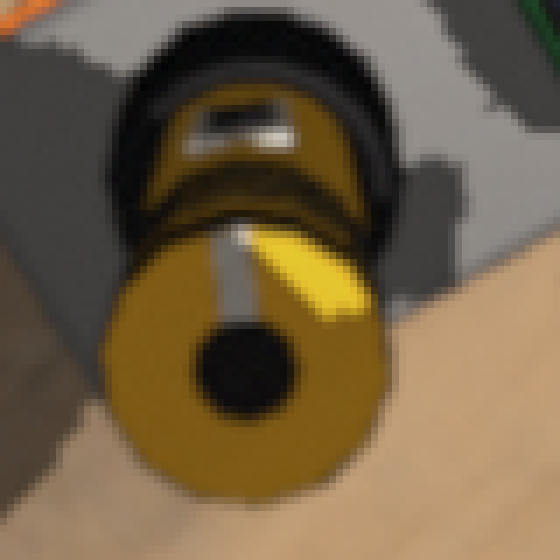

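The crop shows the pointer running up from the tail centre at (250.1,192.3) to its outer end at (248.3,173.8), and the tag is visible on that same side.

Run:
```python
from h import *
a=np.load('w1.npz');p,R=a['p'],a['R']
c=wray(250.1,192.3,165,p,R);t=wray(248.3,173.8,165,p,R);d=t-c
r=np.array([500.,290.2])-c[:2]
print(c,t,np.linalg.norm(d),'tag',np.degrees(np.arctan2(d[1],d[0])),'dock y',np.degrees(np.arctan2(r[1],r[0])),np.linalg.norm(r))
```

```bash
python3 go.py 481.5 221.8 118
```

```text
[481.60717667 221.89455469 165.        ] [470.72196875 231.30804607 165.        ] 14.391023980925675 tag 139.1468596752447 dock y 74.92924703043956 70.73846060171866
t 3.4 yaw 133.86 pos [487.6 218.9 241. ] q [15.2 13.2  0.4 77.3 -0.  61.3] tool delta [  6.2  -2.3 123. ] force [-0.8 -0.4  0.4] 85.35959139303276 0.0
```

In the tool's units: 30 mm / 250 = 0.12, 10 mm / 250 = 0.04, -5.3 degrees / 114.5916 = -0.0463.

>>> nudge_tcp(increments=[85, 0.0248, -0.0092, 0, 0, 85, 0, 0, 0, -0.0463, 85, 0, 0, 0.12, 0, 85, 0, 0, 0.04, 0, 85, 0, 0, 0, 0, 85, 0, 0, 0, 0])

```text
t: 3.9
ee_pos: [481.5, 221.8, 201.5]
orientation: [[-0.756, 0.655, -0.001], [0.655, 0.756, -0.0], [0.001, -0.001, -1.0]]
force: [0.4, 1.2, 1.0]
width: 85.3
finger_force: 0.0
```

```bash
python3 go.py 481.5 221.8 118
```

```text
t 3.9 yaw 139.09 pos [481.5 221.8 201.5] q [15.7 13.5 -4.9 71.6 -0.  56.6] tool delta [-0.   0.  83.5] force [0.4 1.2 1. ] 85.27847381106605 0.0
```

In the tool's units: 25 mm / 250 = 0.1, 20 mm / 250 = 0.08.

>>> nudge_tcp(increments=[85, 0, 0, 0.1, 0, 85, 0, 0, 0.1, 0, 85, 0, 0, 0.08, 0, 85, 0, 0, 0.054, 0, 85, 0, 0, 0, 0, 85, 0, 0, 0, 0])

```text
t: 4.4
ee_pos: [482.3, 222.4, 118.6]
orientation: [[-0.756, 0.654, 0.0], [0.654, 0.756, 0.0], [-0.0, 0.0, -1.0]]
force: [-0.4, 0.4, 0.7]
width: 84.9
finger_force: 0.0
```

>>> nudge_tcp(increments=[28, 0, 0, 0, 0, 28, 0, 0, 0, 0, 28, 0, 0, 0, 0, 28, 0, 0, 0, 0, 28, 0, 0, 0, 0, 28, 0, 0, 0, 0, 28, 0, 0, 0, 0, 28, 0, 0, 0, 0, 28, 0, 0, 0, 0, 28, 0, 0, 0, 0], force=40)

```text
t: 5.23
ee_pos: [482.3, 222.5, 118.5]
orientation: [[-0.757, 0.654, 0.001], [0.654, 0.757, 0.0], [-0.001, 0.001, -1.0]]
force: [-1.5, -0.7, 5.5]
width: 30.0
finger_force: 39.1
```

```bash
python3 go.py 481.5 221.8 118
```

```text
t 5.2333 yaw 139.17 pos [482.3 222.5 118.5] q [ 15.7  16.3 -13.7  60.   -0.   56.5] tool delta [ 0.2 -1.   0.5] force [-1.5 -0.7  5.5] 30.044950552758273 39.0653657913208
```

The lamp is gripped. Now I'll turn it 64° clockwise.

In the tool's units: 7 degrees / 114.5916 = 0.0611.

>>> nudge_tcp(increments=[28, 0, 0, 0, 0.0611, 28, 0, 0, 0, 0.0611, 28, 0, 0, 0, 0.0611, 28, 0, 0, 0, 0.0611, 28, 0, 0, 0, 0.0611, 28, 0, 0, 0, 0.0611, 28, 0, 0, 0, 0.0611, 28, 0, 0, 0, 0.0611, 28, 0, 0, 0, 0.0611, 28, 0, 0, 0, 0.0087])

```text
t: 6.07
ee_pos: [482.6, 222.7, 118.5]
orientation: [[0.261, 0.965, 0.002], [0.965, -0.261, 0.001], [0.001, 0.001, -1.0]]
force: [0.9, 1.6, 6.7]
width: 30.0
finger_force: 39.1
```

>>> nudge_tcp(increments=[28, 0, 0, 0, 0, 28, 0, 0, 0, 0])

```text
t: 6.23
ee_pos: [482.6, 222.7, 118.5]
orientation: [[0.253, 0.967, 0.002], [0.967, -0.253, 0.001], [0.001, 0.001, -1.0]]
force: [1.1, 1.4, 6.7]
width: 30.5
finger_force: 39.1
```

```bash
python3 go.py 481.5 221.8 118
```

Run:
```python
from h import *
s=get_state(); im,d=vision.capture('wrist'); sd,d2=vision.capture('side')
cv2.imwrite('pics/w2.png',np.hstack([cv2.resize(im[140:300,170:340],(400,376)),cv2.resize(sd[225:319,190:290],(400,376))])[:,:,::-1])
```

```text
t 6.2333 yaw 75.35 pos [482.6 222.7 118.5] q [ 15.7  16.3 -13.6  59.9   0.  120.4] tool delta [-1.2 -0.8  0.5] force [1.1 1.4 6.7] 30.45605134760851 39.10683453083038
```

View pics/w2.png

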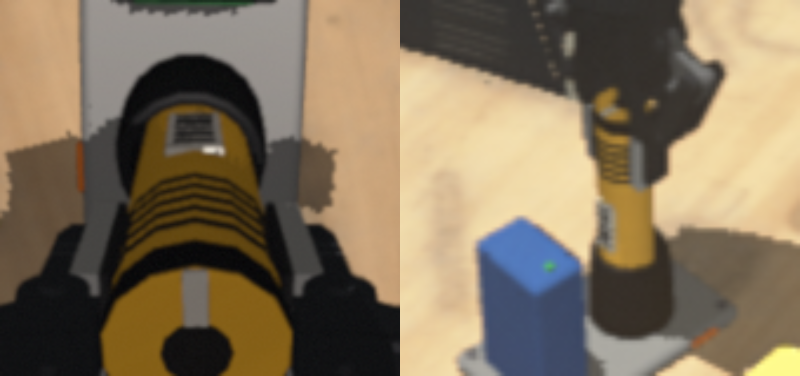

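The tag points straight at the reader: the pointer is vertical in the wrist view and the dock edges run parallel to it. I'll hold for over a second, then draw the lamp straight up by 70 mm.

>>> nudge_tcp(increments=[28, 0, 0, 0, 0, 28, 0, 0, 0, 0, 28, 0, 0, 0, 0, 28, 0, 0, 0, 0, 28, 0, 0, 0, 0, 28, 0, 0, 0, 0, 28, 0, 0, 0, 0], quiet=true)

```text
ok
```

>>> nudge_tcp(increments=[28, 0, 0, 0, 0, 28, 0, 0, 0, 0, 28, 0, 0, 0, 0, 28, 0, 0, 0, 0, 28, 0, 0, 0, 0, 28, 0, 0, 0, 0, 28, 0, 0, 0, 0], quiet=true)

```text
ok
```

>>> nudge_tcp(increments=[28, 0, 0, -0.04, 0, 28, 0, 0, -0.04, 0, 28, 0, 0, -0.04, 0, 28, 0, 0, -0.04, 0, 28, 0, 0, -0.04, 0, 28, 0, 0, -0.04, 0, 28, 0, 0, -0.04, 0, 28, 0, 0, 0, 0, 28, 0, 0, 0, 0])

```text
t: 8.25
ee_pos: [482.3, 222.5, 188.3]
orientation: [[0.256, 0.967, 0.001], [0.967, -0.256, 0.0], [0.001, 0.001, -1.0]]
force: [-0.5, -0.0, -1.4]
width: 29.9
finger_force: 39.8
```

```bash
python3 go.py 481.5 221.8 188
```

Run:
```python
from h import *
sd,d2=vision.capture('side'); W=world('side',d2);h=cv2.cvtColor(sd,cv2.COLOR_RGB2HSV)
m=(h[...,0]>15)&(h[...,0]<35)&(h[...,1]>140)&(W[...,2]>60)&(abs(W[...,0]-482)<60)&(abs(W[...,1]-222)<60); print(m.sum(),W[m][:,2].min(),np.percentile(W[m][:,2],[1,5]),W[m].mean(0))
```

```text
t 8.25 yaw 75.18 pos [482.3 222.5 188.3] q [ 15.7  13.9  -6.4  69.7  -0.  120.5] tool delta [-0.9 -0.6  0.3] force [-0.5 -0.  -1.4] 29.901095762934418 39.789050817489624
489 97.9390999419578 [100.1123843  104.50908507] [475.17546281 233.4924054  162.15230691]
```

The lens is clear of the cup at about 85 mm. The tool can't tilt, so I'll pivot the lamp in the grip about the finger-closing axis, pushing its barrel over the reader's fixed top edge.

In the tool's units: 12 mm / 250 = 0.048, 10 mm / 250 = 0.04.

>>> nudge_tcp(increments=[28, 0.048, 0, 0, 0, 28, 0.048, 0, 0, 0, 28, 0.048, 0, 0, 0, 28, 0.04, 0, 0, 0, 28, 0.04, 0, 0, 0, 28, 0.04, 0, 0, 0, 28, 0, 0, 0, 0])

```text
t: 8.88
ee_pos: [499.2, 288.0, 187.2]
orientation: [[0.255, 0.967, -0.001], [0.967, -0.255, 0.0], [-0.0, -0.001, -1.0]]
force: [-1.9, -1.2, -0.7]
width: 29.8
finger_force: 40.4
```

```bash
python3 go.py 499.3 286.2 188
```

Run:
```python
from h import *
sd,d2=vision.capture('side'); top,_=vision.capture('wrist')
cv2.imwrite('pics/w3.png',np.hstack([cv2.resize(top,(400,300)),cv2.resize(sd[190:319,180:308],(300,300))])[:,:,::-1])
```

```text
t 8.8833 yaw 75.25 pos [499.2 288.  187.2] q [ 21.6  18.3  -0.3  71.5   0.  126.4] tool delta [-1.7  0.6 -0.8] force [-1.9 -1.2 -0.7] 29.751833625272436 40.433741211891174
```

View pics/w3.png

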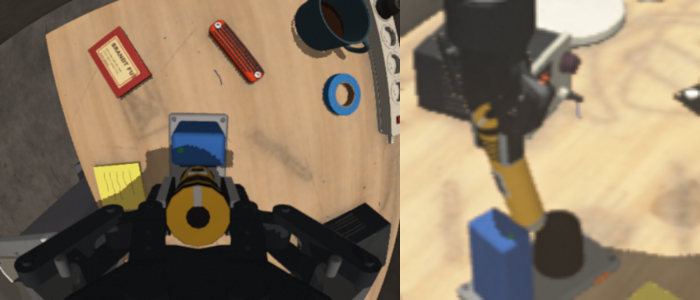

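The side view shows the lamp tilting as planned, with its lens over the cup side and its tail over the reader, and forces are low. I'll continue to about 47°.

In the tool's units: 9 mm / 250 = 0.036, 5 mm / 250 = 0.02.

>>> nudge_tcp(increments=[28, 0.036, 0, 0.008, 0, 28, 0.036, 0, 0.008, 0, 28, 0.036, 0, 0.01, 0, 28, 0.036, 0, 0.016, 0, 28, 0.036, 0, 0.018, 0, 28, 0.036, 0, 0.02, 0, 28, 0, 0, 0, 0])

```text
t: 9.57
ee_pos: [512.8, 340.0, 166.1]
orientation: [[0.255, 0.967, -0.001], [0.967, -0.255, -0.0], [-0.001, -0.001, -1.0]]
force: [-1.7, -3.3, -0.6]
width: 29.7
finger_force: 41.4
```

```bash
python3 go.py 512 339 168
```

Create tilt.py:
```python
from h import *
s=get_state(); sd,d=vision.capture('side'); W=world('side',d);h=cv2.cvtColor(sd,cv2.COLOR_RGB2HSV)
P=s['ee_pos']
m=(h[...,0]>15)&(h[...,0]<35)&(h[...,1]>140)&(np.linalg.norm(W-P,axis=-1)<150)&(W[...,2]>45)
Q=W[m]; c=np.median(Q,0); Q=Q[np.linalg.norm(Q-c,axis=1)<100]
u,sv,v=np.linalg.svd(Q-Q.mean(0),full_matrices=False); a=v[0]*np.sign(v[0][2])
print(len(Q),'centroid',Q.mean(0).round(1),'axis',a.round(3),'lean',np.degrees(np.arccos(a[2])).round(1),'heading',np.degrees(np.arctan2(a[1],a[0])).round(1))
t=(Q-Q.mean(0))@a; print('extent',t.min(),t.max(),'low end',(Q.mean(0)+a*t.min()).round(),'spread',(sv/np.sqrt(len(Q))).round(1))
```

```bash
python3 tilt.py
```

```text
t 9.5667 yaw 75.23 pos [512.8 340.  166.1] q [ 25.7  22.6   3.2  70.7   0.  130.5] tool delta [-1.1 -0.5 -1.9] force [-1.7 -3.3 -0.6] 29.683234974927057 41.378626227378845
447 centroid [493.3 307.6 159. ] axis [0.262 0.665 0.7  ] lean 45.6 heading 68.5
extent -68.67271543634813 88.47562233164346 low end [475. 262. 111.] spread [45.4  7.8  5.6]
```

The lean is about 45°. Now I'll rise clear, travel towards the board at height, then measure.

In the tool's units: -20 mm / 250 = -0.08, -15 mm / 250 = -0.06.

>>> nudge_tcp(increments=[28, 0, 0, -0.032, 0, 28, 0, 0, -0.06, 0, 28, 0, 0, -0.08, 0, 28, 0, 0, -0.08, 0, 28, 0, 0, 0, 0, 28, 0, 0, 0, 0])

```text
t: 10.12
ee_pos: [513.4, 338.8, 232.4]
orientation: [[0.256, 0.967, 0.003], [0.967, -0.256, 0.002], [0.003, 0.002, -1.0]]
force: [0.2, -0.1, -1.4]
width: 29.7
finger_force: 41.4
```

```bash
python3 tilt.py; python3 go.py 518.3 12.7 210
```

```text
519 centroid [494.1 307.2 224.6] axis [0.248 0.644 0.724] lean 43.6 heading 68.9
extent -68.25922591556906 90.36617378059587 low end [477. 263. 175.] spread [44.8  8.2  5.7]
t 10.1667 yaw 75.17 pos [512.9 338.6 231.1] q [ 25.6  21.2  10.5  79.2   0.  130.4] tool delta [-313.6   88.7   20.7] force [-0.4 -0.  -2.2] 30.111111610589838 41.39953851699829
```

In the tool's units: -33 mm / 250 = -0.132, -28 mm / 250 = -0.112.

>>> nudge_tcp(increments=[28, -0.06, 0.016, 0, 0, 28, -0.112, 0.032, 0, 0, 28, -0.132, 0.036, 0, 0, 28, -0.132, 0.036, 0, 0, 28, -0.132, 0.036, 0, 0, 28, -0.132, 0.036, 0, 0, 28, -0.132, 0.036, 0, 0, 28, -0.132, 0.036, 0, 0, 28, -0.132, 0.036, 0, 0, 28, -0.1, 0.032, 0, 0])

```text
t: 11.0
ee_pos: [515.4, 25.5, 229.9]
orientation: [[0.257, 0.966, -0.001], [0.966, -0.257, -0.0], [-0.0, -0.001, -1.0]]
force: [0.8, 1.0, -1.1]
width: 29.8
finger_force: 41.3
```

>>> nudge_tcp(increments=[28, -0.0584, 0.0228, 0, 0, 28, 0, 0, 0, 0, 28, 0, 0, 0, 0, 28, 0, 0, 0, 0], quiet=true)

```text
ok
```

```bash
python3 tilt.py; python3 go.py 518.3 12.7 150
```

Run:
```python
from h import *
sd,d=vision.capture('side');tp,d=vision.capture('top')
cv2.imwrite('pics/f1.png',np.hstack([cv2.resize(sd[120:270,230:430],(400,300)),cv2.resize(tp[150:300,200:400],(400,300))])[:,:,::-1])
np.savez('f1.npz',im=tp,d=d)
```

```text
276 centroid [499.7 -15.5 222.1] axis [0.255 0.627 0.736] lean 42.6 heading 67.9
extent -70.64098783311985 75.90131849495138 low end [482. -60. 170.] spread [48.1  7.8  5.8]
t 11.3833 yaw 75.21 pos [517.9  13.2 230.4] q [-7.8 11.7 -3.  75.3  0.  97. ] tool delta [-0.4  0.6 80.4] force [-0.2  0.8 -0.9] 29.866866458476725 41.34002387523651
```

View pics/f1.png

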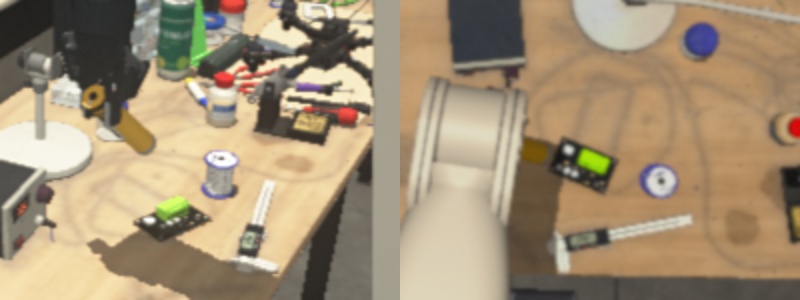

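The side and top views show the lamp leaning with its lens towards the board and nothing disturbed. Before descending, I'll check the lens position and heading in the top view.

Run:
```python
from h import *
a=np.load('f1.npz');im,d=a['im'],a['d'];W=world('top',d);h=cv2.cvtColor(im,cv2.COLOR_RGB2HSV)
m=(h[...,0]>12)&(h[...,0]<35)&(h[...,1]>140)&(W[...,2]>130)&(W[...,2]<260);m[:,:255]=0;m[:,285:]=0;m[:210]=0;m[245:]=0
v,u=np.nonzero(m);Q=W[m];print(len(u),u.min(),u.max(),v.min(),v.max())
for c in range(u.min(),u.max()+1): 
    k=u==c; print(c,v[k].min(),v[k].max(),Q[k].mean(0).round(1))
```

```text
130 261 273 219 231
261 224 229 [496.4 -38.9 215.3]
262 219 229 [503.4 -41.6 216. ]
263 219 230 [502.1 -44.5 210.3]
264 219 230 [502.1 -47.3 209.1]
265 220 230 [500.7 -50.2 205.7]
266 220 230 [500.8 -53.1 204.2]
267 220 231 [499.4 -56.1 198.5]
268 221 231 [498.  -59.  197.2]
269 221 231 [498.  -61.9 192.7]
270 221 231 [498.  -64.9 188.4]
271 221 230 [499.5 -67.8 187.3]
272 222 229 [499.5 -70.7 184.9]
273 224 227 [499.6 -73.6 185.5]
```

The axis fits: heading about 75–78°, lean about 44°, and the beam line passes where expected. I'll descend 76 mm.

In the tool's units: 15 mm / 250 = 0.06, 12 mm / 250 = 0.048.

>>> nudge_tcp(increments=[28, 0, 0, 0.048, 0, 28, 0, 0, 0.06, 0, 28, 0, 0, 0.06, 0, 28, 0, 0, 0.06, 0, 28, 0, 0, 0.048, 0, 28, 0, 0, 0.028, 0, 28, 0, 0, 0, 0, 28, 0, 0, 0, 0, 28, 0, 0, 0, 0, 28, 0, 0, 0, 0])

```text
t: 12.32
ee_pos: [518.7, 12.7, 155.6]
orientation: [[0.256, 0.967, 0.001], [0.967, -0.256, -0.0], [0.0, 0.001, -1.0]]
force: [-0.7, 0.5, -1.0]
width: 30.0
finger_force: 41.3
```

```bash
python3 tilt.py; python3 go.py 518.3 12.7 155
```

Run:
```python
from h import *
sd,d=vision.capture('side');w,d=vision.capture('wrist')
cv2.imwrite('pics/f2.png',np.hstack([cv2.resize(sd[120:270,230:430],(400,300)),cv2.resize(w,(400,300))])[:,:,::-1])
```

```text
257 centroid [501.  -15.1 149.7] axis [0.257 0.619 0.742] lean 42.1 heading 67.5
extent -73.64609163788121 74.83705458039958 low end [482. -61.  95.] spread [47.9  7.7  5.7]
t 12.3667 yaw 75.18 pos [518.6  12.6 155.5] q [ -7.9  13.7 -11.6  64.7   0.   96.9] tool delta [-0.  -0.3  0.5] force [ 0.7 -0.1 -2.3] 29.917763493088998 41.32459223270416
```

View pics/f2.png

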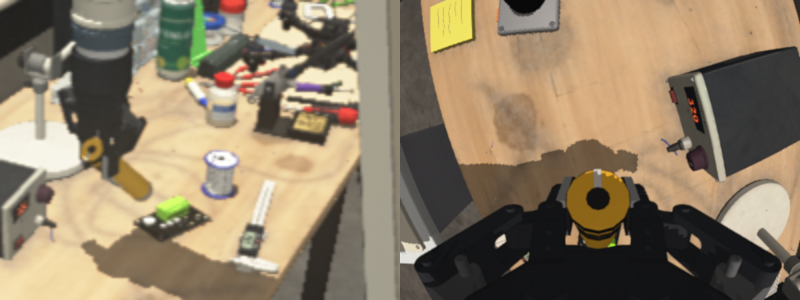

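The side view shows the raised lamp aimed down at the board and clear of it. The wrist view shows it firmly held. I'll hand it in.

```bash
python3 -c "
from plant import robot, vision, workorder, get_state
print(workorder.job_done())"
```

```text
the job is handed in; nothing more can be done
None
```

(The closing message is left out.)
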